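# Open the notched bar clamp by its thumb release

## Task

The clamp's screw is already backed off; now open the clamp fully: press down the thumb release on the sliding jaw and, keeping it pressed, push the jaw back along the bar, away from the channel, until it stands against the stop at the bar's end, then let go so that the release springs up again. Nothing is to be picked up: leave the channel lying where it is between the jaws, and do not disturb the other things.

Things in the scene. Friction and masses are not known exactly. Their poses are not given: they have to be found in the camera images.
- clamp: bar clamp on a plywood board 440 x 260 x 18 mm fixed to the bench; origin: centre of the board's underside, on the bench. Its x axis runs along the bar towards the stop end, the way the jaw opens; z up. Aluminium bar at y = 0, 22 wide, top 52 mm above the bench, with saw teeth 4 mm high on it, pitch 11 mm. Two timber bearers (tops 60 mm up, at y = +-55, x -120 to -5 mm) carry the channel.
- jaw (a joint): place of the sliding jaw on the bar, m: 0 = nearest the screw head, 0.150 = against the stop; starts at 0.002 to 0.03. Grey casting round the bar, 38 wide, 70 mm long behind its work face; upright 22 mm thick at the face, top 106 mm above the bench. Sliding friction 3 N. Unless the release is pressed the ratchet stops its way back within 11 mm; it clicks freely towards the screw head.
- release (a joint): angle of the release rocker, rad: 0 = up, pawl down in the rack; 0.28 = pressed fully down. The pawl clears the teeth above about 0.20. Spring: 3 N on the pad to start, 6 to 8 N when fully down, then a hard stop; springs up when let go. With the pawl standing on a tooth it rests at up to 0.19; at the stop there is no tooth below the pawl.
- thumb_pad (a point): centre of the top of the steel thumb pad to press: 34 mm along the bar, 32 across, 84 mm from jaw_face, 76 mm above the bench when up; open above. It slopes 0.28 rad up towards the stop; fully down it is level, 12 mm lower and 4 mm nearer the stop. At its stop end, 16 to 21 mm from here, a lip 8 mm high takes a fingertip's push. The upright (30 mm higher) ends 58 mm to the other side.
- jaw_face (a point): centre of the sliding jaw's black work face, 83 mm above the bench; x axis along the bar towards the stop.
- bar_stop (a point): the black end cap of the bar that stops the jaw: middle of its -x side at the height of the bar's top, 52 mm above the bench. The cap's top is 56 mm up.
- channel: galvanised lipped C channel offcut, 75 wide, 40 high, 170 mm long, 2.5 mm sheet, about 0.5 kg, loose, lying web down and open side up across the two bearers between the jaws. Origin: centre of its underside, 60 mm above the bench; y along its length.
- hat: loose offcut of hat section, 64 x 26 x 60 mm, standing on its cut end on the board near the bar. Origin 30 mm above the board. Its y axis is upright.
- rivets: loose round tub of rivets, 46 mm across, 52 mm high, standing on the board. Origin: centre of its underside.
- marker: loose fat marker pen, 130 mm long, 15 mm thick, lying on the board. Origin under it.
- tape: loose tape measure, 70 x 38 x 66 mm, on the bench. Origin: centre of its underside.
- zed: loose offcut of Z purlin, 100 x 140 x 51 mm, on the bench. Origin under it.
- tube: loose offcut of square tube, 160 x 42 x 40 mm, on the bench. Origin: centre of its underside.
- hammer: loose hammer lying on the bench. Origin under it.
- screw (a point): centre of the screw's round steel pad on the fixed head, 82 mm above the bench, facing the channel; head, screw and T-handle reach 150 mm from here away from the jaw, up to 107 mm above the bench.
Not all that is in view belongs to the job. What is shaped like the channel but blue or red is not meant.

How it is judged:
By the outcome, as a careful person would: the job done as asked, in the order asked, and still so for the second after the job is handed in, with the robot touching nothing.
It also fails if it takes over 32 s, if anything falls off the work surface, if the arm or the gripper's body presses on something with over 40 N, if the wrist force passes 120 N, or if a joint passes its speed limit or range.

## Robot

A 6-joint arm with a two-finger parallel gripper is mounted at the origin on the work surface. World frame = base frame: x ahead of the robot, y to its left, z up, the work surface at z = 0. Lengths are in m, angles in rad, forces in N, time in s.
With the tool pointing down it reaches from about 0.325 to 0.9 m from the base axis. Payload 6.1 kg.
Tool frame: the origin (TCP) lies on the centre line of the jaws, within the pads' length; the fingertips stand 14 mm ahead of it and the grasp point (between the pads) lies 5 mm behind it (manip.nose_length is the z of the fingertips in the tool frame, in m); z points along the fingers, y is the line along which they close (so a half turn about z gives the same grasp; the last joint's range is limited). The gripper opens to 85 mm and grips with 20 to 120 N. Pads are 22 mm wide; open, the fingers measure 114 mm over their backs; the gripper's body (76 mm by 85 mm) begins 54 mm behind the grasp point. The pads swing forward as they close: fully open they stand 13 mm farther back than shut.
Start: joints at [1.021, 0.22, 1.526, -0, 1.395, -0.126], TCP at [0.257, 0.57, 0.245] pointing down, gripper open.
Joint ranges: [-2.98, 2.98], [-0.91, 2.08], [0.09, 2.57], [-1.24, 4.39], [0.2, 2.65], [-2.68, 2.68]. Speed limits (rad/s): [2.57, 2.57, 3.01, 3.14, 3.14, 3.14].

## Interface

Orientations are given as a unit quaternion [w, x, y, z].
In Python, from cell import manip gives the robot as it stands. The module is installed in compiled form; this text tells all that it offers. Calls block until the motion is done:
- manip.move_ptp(position, orientation): joint-space move of the TCP to a pose.
- manip.move_l(position, rate=0.15, orientation=None): straight line of the TCP; orientation=None keeps the orientation; rate is the mean speed in m/s.
- manip.move_joints(angles): joint-space move.
- manip.move_gripper(opening, squeeze=None): finger opening in m; squeeze is the grip in N (None keeps the last); returns when the fingers have stopped.
- manip.hold(seconds).
- manip.solve_ik(position, orientation): joint angles nearest the present ones, or None.
- manip.get_state(): the state.
- manip.capture(name): name is "side" or "top"; returns the picture (480x640x3 uint8, red, green, blue); there is no depth.
- manip.camera_params(name): a dict with "mtx" (3x3 intrinsics, pixels), "R" (3x3) and "t" (3): a world point X has camera coordinates R X + t. Camera axes: x right, y down, z forward; pixel columns grow to the right and rows downward; lengths in m; the calibration is good to about 2 mm. A picture is of the moment at which its call begins. camera_params takes no time and is no camera call.
A pose or a line that the arm cannot do raises manip.Unreachable and nothing moves.
- manip.hand_in(): hands the job in; it is judged then, once.
Trained networks look in the newest picture that a camera, given by its name, has taken for a name from the list of things; names that differ only in an ending like _2 or _b are one class to them, and where a whole thing is asked for, a point or a joint stands for the part that bears it (a point fixed in the world has none). Each returns a list of dicts, best first, with "score" (0 to 1); they miss things now and then, are a little off and sometimes report something else, mostly with a low value. They report only what shows in the picture. A call takes as long as a camera call. They do not tell look-alikes from the thing itself.
- manip.silhouettes(camera, target): "pixels" (480x640 bool, what is visible of it) and "rect" ([centre column, centre row, width, height] in pixels, round what is visible of it).
The state is a dict: "time_s": time; "qpos": joint angles; "joint_velocities": joint speeds; "joint_efforts": joint torques, N m; "eef_pos": TCP position; "tool_rot": TCP orientation; "ft_force": force on the tool from outside, world axes, zero at the start; "ft_torque": the same for the moment, N m; "finger_gap": finger opening in m; "gripper_force": force on a finger pad.
Only numpy, scipy, OpenCV 4.12 (cv2) and the standard library are available. Lean on these libraries where they do the work, as an engineer would, in place of code of your own. Each camera call takes 0.05 s, during which the arm holds its last target. There are 200 camera calls.

## Working session

There is one attempt and no reset: what is moved stays moved. The work goes in short steps, each a Python script; the robot and the scene stay as the last script left them, time stands still between calls to the robot, and variables do not carry over. Pictures are saved under pics/ and viewed, at most 10 in all, crops included, and the job is handed in when it is done.

```bash
mkdir -p pics; python3 - <<'E'
from cell import manip
import cv2,numpy as np
np.set_printoptions(precision=4,suppress=True)
for c in("top","side"):
    im=manip.capture(c); cv2.imwrite(f"pics/{c}0.png",im[...,::-1])
    p=manip.camera_params(c); print(c,p["mtx"].tolist(),p["R"].round(4).tolist(),p["t"].round(4).tolist())
    for n in("clamp","jaw","release","thumb_pad","channel","hat","rivets","marker","jaw_face"):
        try: print(n,[(round(d["score"],2),np.round(d["rect"],1).tolist(),int(d["pixels"].sum())) for d in manip.silhouettes(c,n)][:3])
        except Exception as e: print(n,e)
print(manip.get_state(),manip.nose_length)
E
```

```text
top [[509.6324671793051, 0.0, 315.8324023553186], [0.0, 509.6324671793051, 237.209789548875], [0.0, 0.0, 1.0]] [[-0.0157, -0.9998, -0.0106], [-0.9951, 0.0167, -0.0978], [0.0979, 0.009, -0.9952]] [-0.0044, 0.4972, 1.6659]
clamp [(0.81, [324.6, 220.8, 152.5, 134.7], 8449)]
jaw [(0.6, [316.4, 210.2, 30.1, 29.8], 387)]
release [(0.47, [311.6, 203.3, 22.7, 18.3], 145)]
thumb_pad [(0.53, [307.4, 204.8, 14.5, 15.1], 139)]
channel [(0.91, [341.8, 233.1, 50.5, 59.3], 1248), (0.8, [260.8, 297.6, 32.3, 57.5], 1201), (0.55, [426.6, 252.4, 37.8, 54.0], 1228)]
hat [(0.71, [307.4, 204.8, 16.8, 16.5], 137)]
rivets [(0.65, [300.1, 234.4, 12.9, 12.9], 155)]
marker [(0.64, [270.9, 213.1, 32.1, 18.9], 185)]
jaw_face [(0.58, [316.9, 209.8, 34.1, 29.2], 415)]
side [[603.3041064951204, 0.0, 322.4462862518251], [0.0, 603.3041064951204, 244.16355989870652], [0.0, 0.0, 1.0]] [[0.997, -0.0776, -0.005], [-0.0549, -0.6568, -0.7521], [0.0551, 0.7501, -0.6591]] [-0.488, 0.0483, 1.5564]
clamp [(0.83, [350.0, 266.7, 170.8, 140.4], 10058)]
jaw [(0.76, [360.1, 232.5, 30.5, 31.2], 556)]
release [(0.76, [367.5, 226.9, 1
[... 301 characters left out ...]
0.72, [331.0, 228.3, 13.3, 18.8], 243)]
marker [(0.66, [351.3, 212.7, 27.8, 33.6], 212), (0.64, [349.4, 269.9, 169.3, 138.7], 10252)]
jaw_face [(0.63, [359.9, 232.6, 28.6, 29.6], 545)]
{'time_s': 1.0, 'qpos': array([ 1.0209,  0.2204,  1.5265,  0.    ,  1.3947, -0.1261]), 'joint_velocities': array([-0.0003,  0.0014,  0.    ,  0.0006, -0.0013, -0.0005]), 'joint_efforts': array([ -0.0007, -49.6872, -38.9729,  -0.0002,   0.0011,   0.    ]), 'eef_pos': array([0.257 , 0.5697, 0.2453]), 'tool_rot': array([-0.    ,  0.2103,  0.9776,  0.    ]), 'ft_force': array([-0.1859, -0.2658, -1.1638]), 'ft_torque': array([-0.0071,  0.0024,  0.0104]), 'gripper_force': 0.0, 'finger_gap': 0.0850474123682652} 0.014
```

```bash
python3 - <<'E'
import cv2
t=cv2.imread("pics/top0.png");s=cv2.imread("pics/side0.png")
cv2.imwrite("pics/c1.png",cv2.resize(t[145:295,225:425],None,fx=4,fy=4,interpolation=2))
cv2.imwrite("pics/c2.png",cv2.resize(s[185:335,250:450],None,fx=4,fy=4,interpolation=2))
E
```

```text
(no output)
```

View pics/c1.png

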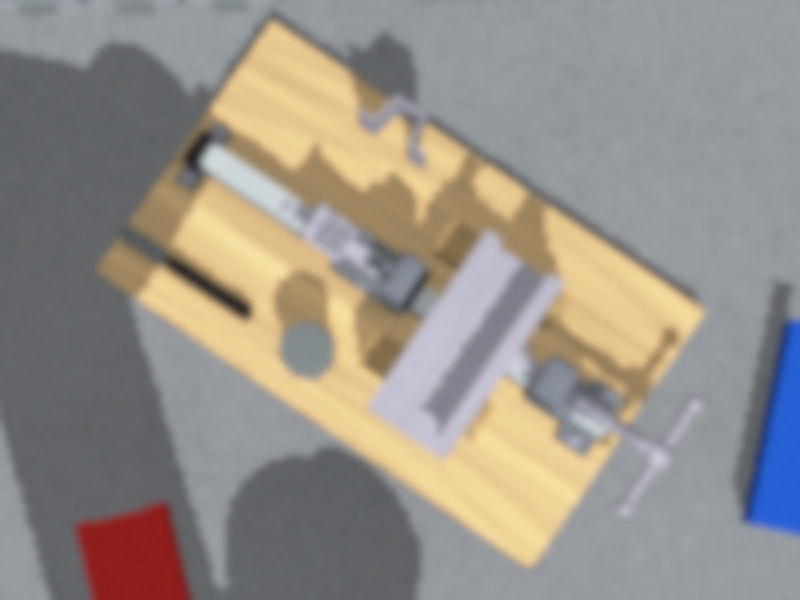

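View pics/c2.png

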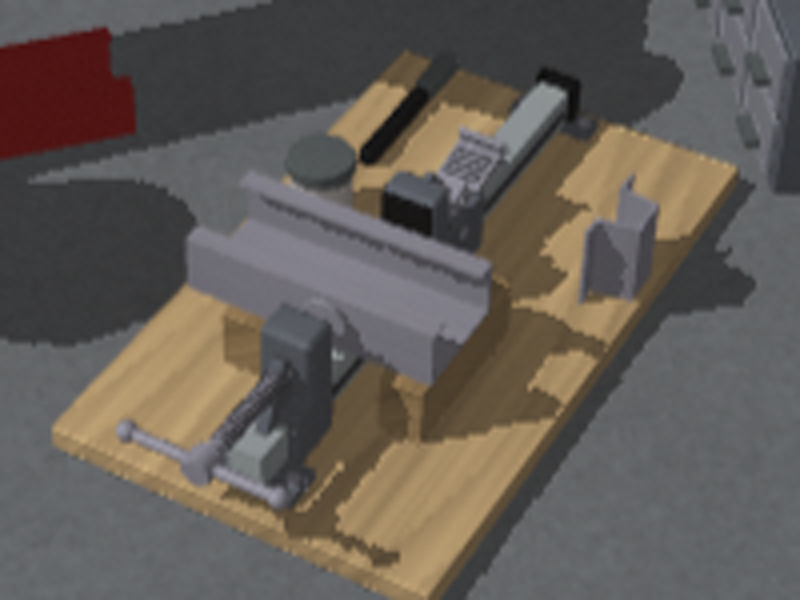

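View pics/side0.png

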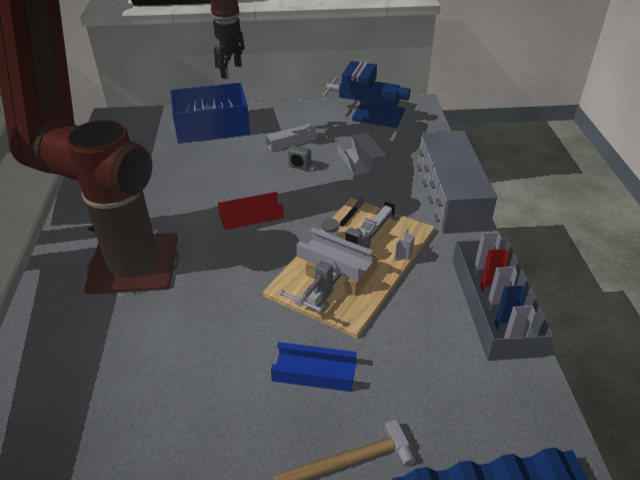

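```bash
cat >h.py <<'E'
import numpy as np,cv2
from cell import manip
P={c:manip.camera_params(c) for c in("top","side")}
def proj(c,X):
    p=P[c];Y=np.atleast_2d(X)@p["R"].T+p["t"];Y=Y@p["mtx"].T;return Y[:,:2]/Y[:,2:]
def tri(a,b):
    M=[P[c]["mtx"]@np.c_[P[c]["R"],P[c]["t"]] for c in("top","side")]
    X=cv2.triangulatePoints(M[0],M[1],np.float64(a).reshape(2,1),np.float64(b).reshape(2,1))[:,0];return X[:3]/X[3]
def ray(c,uv,z):
    p=P[c];d=p["R"].T@np.linalg.solve(p["mtx"],[*uv,1]);o=-p["R"].T@p["t"];return o+d*(z-o[2])/d[2]
E
cat >m.py <<'E'
from h import *
from scipy.optimize import least_squares
np.set_printoptions(precision=4,suppress=True)
f=lambda a,o:(np.array(a)+.5)/4-.5+np.array(o)
T=f([(275,13),(705,310),(532,567),(97,268)],(225,145)); S=f([(738,172),(430,600),(55,436),(405,52)],(250,185))
# order: +x+y.. determined: T0=(+x,-y) T1=(-x,-y) T2=(-x,+y) T3=(+x,+y)
C=np.array([(.22,-.13,.018),(-.22,-.13,.018),(-.22,.13,.018),(.22,.13,.018)])
def W(q,L):
    c,s=np.cos(q[2]),np.sin(q[2]);L=np.atleast_2d(L);return np.c_[L[:,0]*c-L[:,1]*s+q[0],L[:,0]*s+L[:,1]*c+q[1],L[:,2]]
r=lambda q:np.r_[(proj("top",W(q,C))-T).ravel(),(proj("side",W(q,C))-S).ravel()]
x0=ray("top",T.mean(0),.018)
q=least_squares(r,[x0[0],x0[1],1.0]).x;print("board",q,r(q).round(1))
def loc(X): d=X[:2]-q[:2];c,s=np.cos(q[2]),np.sin(q[2]);return np.array([d[0]*c+d[1]*s,-d[0]*s+d[1]*c,X[2]])
for n,a,b in(("pad",(330,228),(468,165)),("capmid",(203,152),(558,88))):
    a=f(a,(225,145));b=f(b,(250,185));X=tri(a,b);print(n,X,loc(X),proj("top",X)-a)
print("pad rays z76 loc",loc(ray("top",f((330,228),(225,145)),.077)),loc(ray("side",f((468,165),(250,185)),.077)))
print("upright top: top cam",loc(ray("top",f((407,275),(225,145)),.106)),"side",loc(ray("side",f((417,189),(250,185)),.106)))
print("cap top corner", loc(ray("top",f((203,150),(225,145)),.056)))
np.save("q.npy",q)
for z in(.018,):
  print("hat base/top",loc(ray("top",f((400,130),(225,145)),.078)),"tub top",loc(ray("top",f((307,348),(225,145)),.07)),
  "marker",loc(ray("top",f((248,310),(225,145)),.03)),loc(ray("top",f((125,235),(225,145)),.03)))
E
python3 m.py
```

```text
board [ 0.5663 -0.0457  0.9533] [ 0.2  1.   1.1 -0.5  0.7 -0.1  0.5 -0.   0.9 -1.   0.4 -0.1 -1.1 -1.7
 -0.  -0.4]
pad [0.6067 0.0137 0.0709] [0.0718 0.0015 0.0709] [[-0.0084  0.73  ]]
capmid [0.6806 0.1183 0.0475] [0.1999 0.0018 0.0475] [[ 0.0225 -0.6165]]
pad rays z76 loc [0.0724 0.0002 0.077 ] [ 0.0639 -0.0005  0.077 ]
upright top: top cam [-0.0028  0.0004  0.106 ] side [-0.0043  0.0003  0.106 ]
cap top corner [0.1981 0.0032 0.056 ]
hat base/top [ 0.0711 -0.098   0.078 ] tub top [0.0329 0.0906 0.07  ] marker [0.0951 0.0895 0.03  ] [0.2156 0.0957 0.03  ]
```

The channel meant is the grey one across the bearers (top 342,233). The blue one (427,252) and the red one (261,298) don't match the description. There is only one clamp. Its jaw upright is at top (327,214) and the pad at (308,202), just behind the upright. The bar, upright and pad positions agree to about 2 mm, so I'll approach and press.

```bash
cat >>h.py <<'E'
from scipy.spatial.transform import Rotation as Ro
try: q=np.load("q.npy"); ax=np.array([np.cos(q[2]),np.sin(q[2])])
except Exception: pass
def wp(x,y,ztip): n=np.array([-ax[1],ax[0]]);return [*(q[:2]+x*ax+y*n),ztip+manip.nose_length]
def quat(s):
    x=np.r_[s*ax,0];z=np.array([0,0,-1.]);return Ro.from_matrix(np.c_[x,np.cross(z,x),z]).as_quat(scalar_first=True)
def F():
    s=manip.get_state();f=s["ft_force"];e=s["eef_pos"];d=e[:2]-q[:2]
    return round(s["time_s"],2),np.round([f[:2]@ax,f[2]],1),np.round([d@ax*1e3,(d@[-ax[1],ax[0]])*1e3,(e[2]-.014)*1e3],1)
E
python3 - <<'E'
from h import *
c=[(np.abs(j).max(),s) for s in(1,-1) if (j:=manip.solve_ik(wp(.07,.001,.15),quat(s))) is not None and manip.solve_ik(wp(.22,.001,.06),quat(s)) is not None]
print(c); s=min(c)[1]; np.save("s.npy",s)
manip.move_gripper(0,20)
manip.move_ptp(wp(.07,.001,.15),quat(s)); print(F())
manip.move_l(wp(.07,.001,.09),.12); manip.hold(.2);print(F())
cv2.imwrite("pics/a.png",cv2.resize(np.hstack([manip.capture("top")[145:295,225:425],manip.capture("side")[150:300,270:470]])[...,::-1],None,fx=2,fy=2,interpolation=2))
E
```

```text
[(np.float64(1.6553674933515916), 1), (np.float64(2.634534079080683), -1)]
(4.12, array([-0.2,  0.3]), array([ 70.8,   1.5, 150.2]))
(4.97, array([-1.1,  0.2]), array([70.4,  0.3, 91.3]))
```

View pics/a.png

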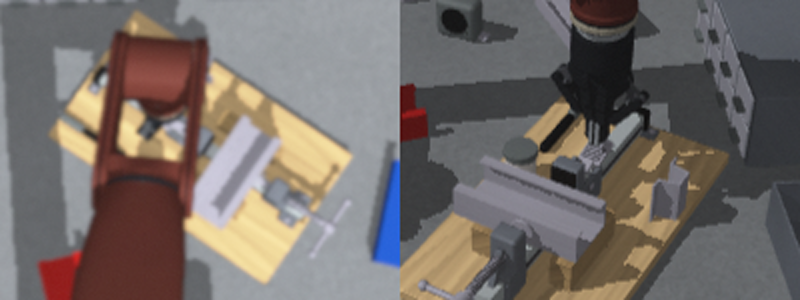

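The picture shows the closed fingertips just above the pad (right half, about 595,145), behind the upright and in front of the lip. I'll press down step by step and watch the force.

```bash
python3 - <<'E'
from h import *
manip.move_l(wp(.07,.001,.082),.08)
for z in np.arange(.079,.056,-.0015):
    manip.move_l(wp(.07,.001,z),.03); manip.hold(.1); r=F(); print(round(z*1e3,1),*r)
    if abs(r[1][1])>13: break
E
```

```text
79.0 5.67 [ 0.  -0.5] [70.  1. 79.]
77.5 6.03 [-0.1 -0.4] [70.   1.  77.5]
76.0 6.38 [0.5 1.1] [70.  1. 76.]
74.5 6.72 [0.7 1. ] [70.2  0.8 74.8]
73.0 7.08 [2.  3.6] [70.3  0.7 73.4]
71.5 7.42 [2.2 4.4] [70.1  0.8 71.6]
70.0 7.78 [2.7 3.5] [70.   0.9 70. ]
68.5 8.12 [2.9 5. ] [70.   1.  68.5]
67.0 8.47 [2.3 4.5] [70.1  1.  67.1]
65.5 8.82 [2.9 5.6] [70.   1.  65.6]
64.0 9.18 [3.2 5.9] [70.   0.9 64.2]
62.5 9.53 [ 0.3 12.4] [70.1  0.8 63.9]
61.0 9.88 [-1.7 20.9] [70.2  0.7 63.7]
```

The hard stop came at 63.8 mm, as described. I'll keep it pressed and push along the bar.

```bash
python3 - <<'E'
from h import *
z=.0615
for x in (.085,.12,.155,.185):
    manip.move_l(wp(x,.001,z),.05); r=F(); print(x,*r)
    if abs(r[1][0])>25 : break
else:
    for x in np.arange(.190,.235,.004):
        manip.move_l(wp(x,.001,z),.04); r=F(); print(round(x,3),*r)
        if abs(r[1][0])>18 or r[1][1]<8: break
cv2.imwrite("pics/b.png",cv2.resize(np.hstack([manip.capture("top")[145:295,225:425],manip.capture("side")[150:300,270:470]])[...,::-1],None,fx=2,fy=2,interpolation=2))
E
```

```text
0.085 10.32 [ 0.9 17.5] [85.5  0.7 63.8]
0.12 11.18 [-0.4 17. ] [120.3   0.7  63.8]
0.155 12.03 [ 0. 16.] [155.3   0.7  63.8]
0.185 12.78 [-0.5 16.4] [185.4   0.7  63.8]
0.19 13.05 [-1.3 16.5] [190.3   0.7  63.8]
0.194 13.3 [-0.9 16. ] [194.3   0.7  63.9]
0.198 13.55 [-1.1 15.6] [198.3   0.7  63.8]
0.202 13.8 [ 0.2 16.2] [202.3   0.7  63.8]
0.206 14.05 [-5.  16.7] [205.1   0.6  63.8]
0.21 14.3 [-8.9 18.3] [2.078e+02 2.000e-01 6.370e+01]
0.214 14.55 [-10.9  18.8] [ 2.115e+02 -2.000e-01  6.360e+01]
0.218 14.8 [-22.1  22.8] [ 2.119e+02 -2.000e-01  6.330e+01]
```

View pics/b.png

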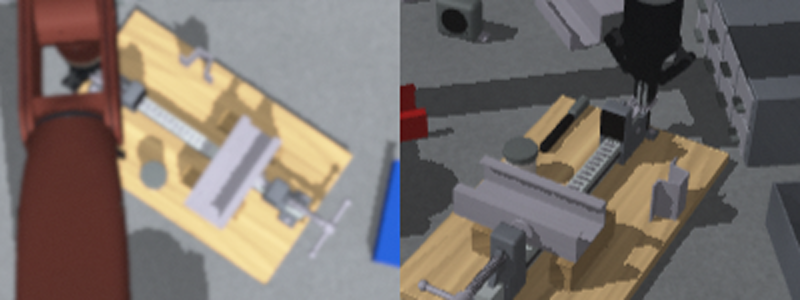

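The jaw moved freely to 205 mm and then stopped. The tip slid on to the lip, and the push rose to 22 N, so the jaw is at the stop. I'll lift straight up.

```bash
python3 - <<'E'
from h import *
manip.move_l(wp(.214,.001,.066),.03);print(*F())
manip.move_l(wp(.212,.001,.09),.05);print(*F())
manip.move_l(wp(.212,.001,.17),.12)
manip.move_joints([1.021,.22,1.526,0,1.395,-.126]);print(*F())
im=[manip.capture("top")[145:295,225:425],manip.capture("side")[150:300,270:470]]
cv2.imwrite("pics/d.png",cv2.resize(np.hstack(im)[...,::-1],None,fx=2,fy=2,interpolation=2))
cv2.imwrite("pics/e.png",cv2.resize(np.hstack([im[0][:80,:90],im[1][50:130,70:160]])[...,::-1],None,fx=4.4,fy=4.4,interpolation=2))
E
```

```text
15.25 [-4.   2.5] [211.1   0.3  65. ]
15.88 [-12.8  -6.3] [205.1   2.3  84.6]
18.92 [-0.1 -0. ] [323.2 607.5 231.6]
```

View pics/d.png

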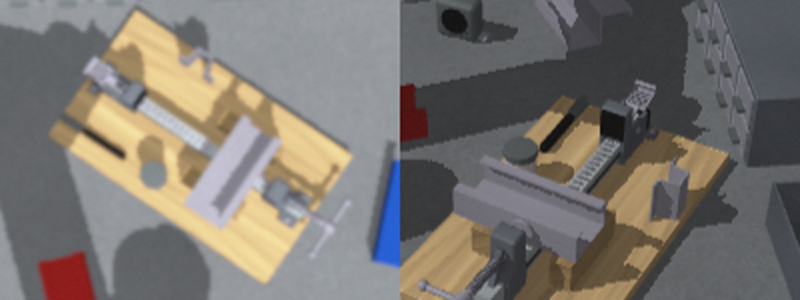

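View pics/e.png

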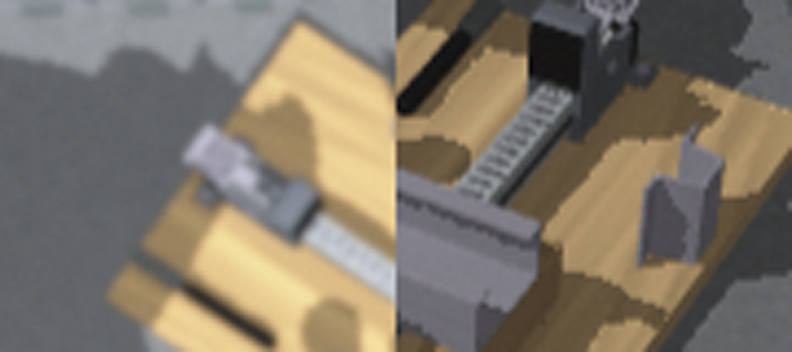

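```bash
python3 - <<'E'
from h import *
def l(c,uv,z): d=ray(c,uv,z)[:2]-q[:2]; return np.round([d@ax,d@[-ax[1],ax[0]]],4)
print("upright", l("top",np.array([292,210])/4.4+[225,145]-.4,.106))
# pad: from pics/d: top (97,72)/2, side (642-400,97)/2
a=np.array([97,72])/2+[225,145]-.25;b=np.array([242,97])/2+[270,150]-.25
X=tri(a,b);d=X[:2]-q[:2];print("pad",d@ax,X[2])
u=l("top",np.array([292,210])/4.4+[225,145]-.4,.106)[0]
if u>.115 and X[2]>.068: manip.hand_in();print("handed in")
E
```

```text
upright [0.1285 0.0082]
pad 0.20512913024296917 0.07222502878600855
the job is handed in; nothing more can be done
handed in
```

The jaw is pushed back against the stop and the release has sprung up again. The pad measured about 72 mm high afterwards, about the same as before I pressed it. The channel and the other things on the board look undisturbed, and the job is handed in at about 19 s of the 32 s allowed.

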